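# Bayonet-key a pack of hub discs off its stand and nest it

## Task

Feel the yellow-handled T-key down through the keyed bores of all four steel discs stacked on the dark pipe stand, give it a quarter turn under the lowest one and lift the whole pack off together. Set the pack down gently, fully home between the guide fingers of the green nest, and leave the key standing in it, let go. The discs under the top one lie with their keyways turned a little this way or that, so twist the key under light pressure to find each one, never lean on it with more than about 30 N, and leave the other things on the bench alone.

Things in the scene. Friction and masses are not known exactly. Their poses are not given: they have to be found in the camera images.
- key_grip (a point): The T-key (steel, 88 mm long, 0.12 kg, upright in its rest, handle up) at the centre of its yellow handle: a block 60 mm long (x), 14 mm thick (y), 20 mm tall, to grip across its thickness from above. Below it a round 13 mm shank with a 28 mm collar, whose underside is 32 mm under this point, 4 mm thick. z points up along the key, x along handle and foot; a half turn is the same key.
- key_foot (a point): Centre of the key's cross foot, 60.5 mm below the handle's centre: a flat bar 30 mm long (x), 8 mm wide (y), 7 mm tall, lower edges chamfered 1.5 mm. Below it a tapered round nose 14 mm long, 13 mm across, narrowing to 4 mm at its tip (78 mm below the handle's centre). 25 mm of bare shank lie between foot and collar.
- key_rest: Dark steel rest of the key, fixed: two upright cheeks 50 mm long (x), 16 mm apart, top 54 mm above the bench, on a 70x70x6 mm foot plate; origin at the centre of its underside. The key hangs on the cheeks by its collar, foot along the gap, and lifts straight out; 46 mm of it lie below the cheeks' top.
- top_disc_mid (a point): Centre (mid-thickness) of the uppermost of four equal steel discs, 88 mm across, 5 mm thick, 0.19 kg each, too wide to grip; six 13 mm holes round a 16.5 mm bore with two opposed keyways, together a slot 34 mm long (along x) and 11 mm wide (y). The key's foot passes only in line with x, within about 0.1 rad; a half turn is the same. z points up.
- stand: Dark stand under the pack, fixed; origin at the centre of its round foot plate's (100 mm across, 8 mm thick) underside. The pack of four is loose, 20 mm high. Each of the three hidden discs lies up to 2 mm (x, y) off the top one, its keyways turned at random up to 0.45 rad either way from the top one's. The nose draws bores into line; the foot lands flat on a disc whose keyways are turned away.
- stand_top (a point): Centre of the stand's upper rim, 42 mm above the bench, on which the lowest disc lies: a pipe 68 mm across outside, 44 mm inside, open to 34 mm below the rim. With the collar down on the top disc, the foot's top is 5 mm under the lowest disc; turned 0.5 rad or more from that disc's keyways, it carries the pack. z points up.
- nest_seat (a point): Centre of the upper rim of the green nest's pipe seat, 42 mm above the bench, where the pack's underside must rest; pipe as on the stand, on a round plate 120 mm across, fixed. Four 8 mm round guide fingers stand at 45 degrees to x and y, leave a circle 96 mm across for the discs and flare outward from 52 to 72 mm above the bench. z points up.
- weld_magnet: red triangular welding magnet, 74x103x16 mm, lying flat; origin at the centre of its underside
- spare_nozzle: copper gas nozzle, a tube 27 mm across and 58 mm tall, standing; origin at the centre of its underside
- bolt_2: bright hex bolt standing on its head, 21 mm across, 59 mm tall; origin at the centre of its underside
- center_punch: black centre punch, 11 mm thick, 111 mm long, lying; origin near the middle of its underside
- box_tube: rusty offcut of square tube, 30x60x30 mm; origin at the centre of its underside

How it is judged:
By the outcome, as a careful person would: the job done as asked, in the order asked, and still so for the second after the job is handed in, with the robot touching nothing.
It also fails if it takes over 72 s, if anything falls off the work surface, if the arm or the gripper's body presses on something with over 40 N, if the wrist force passes 120 N, or if a joint passes its speed limit or range.

## Robot

A 6-joint arm with a two-finger parallel gripper is mounted at the origin on a cart in front of the work surface, level with it; the furniture and walls round the work are solid. World frame = base frame: x ahead of the robot, y to its left, z up, the work surface at z = 0. Lengths are in m, angles in rad, forces in N, time in s.
With the tool pointing down it reaches from about 0.425 to 1.125 m from the base axis. Payload 14.9 kg.
Tool frame: the origin (TCP) lies at the very end of the fingers, on their centre line; the grasp point (between the pads) lies 19 mm behind it; z points along the fingers, y is the direction in which the jaws open and shut (so a half turn about z gives the same grasp; the last joint's range is limited). The gripper opens to 91 mm and grips with 3 to 60 N. Pads are 32 mm wide; open, the fingers measure 118 mm over their backs; the gripper's body (76 mm by 178 mm) begins 60 mm behind the grasp point.
Start: joints at [1.131, 0.379, 1.734, -0, 1.028, -0.033], TCP at [0.277, 0.643, 0.214] pointing down, gripper open.
Joint ranges: [-2.77, 2.77], [-0.74, 2.19], [0, 2.66], [-1.06, 4.2], [0.31, 2.87], [-3.08, 3.08]. Speed limits (rad/s): [1.89, 1.89, 2.39, 3.14, 3.14, 3.14].

## Interface

Orientations are given as a unit quaternion [w, x, y, z].
In Python, from bench import get_state, snapshot, get_calibration, job_done gives the robot as it stands.
- The arm moves only by the tool move_arm, never from a script. Its argument "targets" is text: rows parted by semicolons, each of 5 numbers parted by spaces: the shift along the tool's x, y, z normalised to -1 to 1, where 1 is 0.15 m, then the turn about the tool's z normalised to -1 to 1, where 1 is pi rad, then the closure, from 0 (fully open) to 1 (shut). In form: dx dy dz spin jaw; .... A call has 1 to 8 rows; each row shifts and turns the commanded pose from where the row before left it, along the tool's axes as they then stand; what a row does not reach is not made up. A row lasts 1/12 s, in which the tool goes at most 41.7 mm and 7.16 degrees, less where a joint would pass 70% of its speed; a pose out of reach is approached as far as the arm can. A call with a number of a shift or a turn outside -1 to 1 is refused whole. A call with a gripper value outside its range is refused whole. The fingers move at their own pace and stop on an object; "force" is the grip in N (left out, the last holds). Time passes only in rows, so rows that do not move let the fingers close. It gives the time, the measured TCP pose, the force and the opening at its end, in the units of the state.
- get_state(): the state, without advancing time (a new reading comes with each control period).
- snapshot(name): name is "scene" or "top" or "wrist"; returns the picture (420x560x3 uint8, red, green, blue); there is no depth.
- get_calibration(name): a dict with "vertical_fov" (degrees; the focal length in pixels is half the picture's height over the tangent of half this angle, whatever the lens; pixels are square), "cx", "cy" (the principal point, pixels), "camera_from_world" (4x4, takes a point from world to camera coordinates). Camera axes: x right, y up, looking along -z (the intrinsics and any distortion apply to the point x, -y, -z); pixel columns grow to the right and rows downward; lengths in m; the calibration is good to about 2 mm. The wrist camera is an equidistant fisheye: a pixel r from the principal point sees the ray r / f radians off the axis. A picture is of the moment at which its call begins: read the wrist's pose just before it. get_calibration takes no time and is no camera call; for the wrist camera it gives the pose at the moment of the call.
- job_done(): hands the job in, once; it reports no verdict.
The state is a dict: "time": time; "q": joint angles; "qd": joint speeds; "joint_efforts": joint torques, N m; "tcp_pos": TCP position; "tcp_rot": TCP orientation; "ft_force": force on the tool from outside, world axes, zero at the start; "torque": the same for the moment, N m; "finger_gap": opening from 0.0 (shut) to 1.0 (fully open).
Only numpy, scipy, OpenCV 4.12 (cv2) and the standard library are available. Lean on these libraries where they do the work, as an engineer would, in place of code of your own. Each camera call takes 0.05 s, during which the arm holds its last target.

## Working session

There is one attempt and no reset: what is moved stays moved. The work goes in short steps, Python scripts to look and compute and a tool call to move; the robot and the scene stay as the last step left them, time stands still between calls to the robot, and variables do not carry over. Pictures are saved under pics/ and viewed, and the job is handed in when it is done.

Besides the shell and the picture viewer there is one more tool, called after "Emit:" as name(argument=value, ...) on one line, values as JSON. move_arm: Moves the arm, as the interface text tells. Scaled input: -1 to 1 covers 0.15 m each way for a shift and pi rad each way for a turn. Its arguments: {"type":"object","properties":{"targets":{"type":"string"},"force":{"type":"number"}},"required":["targets"]}

```bash
ls; mkdir -p pics
python3 - <<'E'
from bench import *
import cv2,json
s=get_state();print(s)
for n in("scene","top","wrist"):
    c=get_calibration(n);print(n,c)
    im=snapshot(n);cv2.imwrite(f"pics/{n}0.png",im[:,:,::-1])
E
```

```text
pics
{'time': 0.0, 'q': array([ 1.13069703e+00,  3.79434966e-01,  1.73478413e+00,  1.92466086e-06,
        1.02853217e+00, -3.32975327e-02]), 'qd': array([-3.05936044e-04, -1.16564384e-03, -2.17029201e-03,  6.99861488e-04,
       -9.45604604e-05, -5.68797900e-04]), 'joint_efforts': array([ 3.55472672e-03, -7.63702583e+01, -4.34382463e+01,  6.50828937e-02,
        4.23272909e-02, -8.43613452e-05]), 'tcp_pos': array([0.27679974, 0.64249984, 0.21326814]), 'tcp_rot': array([-1.36645753e-04,  2.02001720e-01,  9.79384996e-01, -5.62963317e-04]), 'ft_force': array([0.20418341, 0.68622022, 0.63069383]), 'torque': array([-0.01862033, -0.02146389,  0.01581076]), 'finger_gap': 0.9991898727190746}
scene {'vertical_fov': 54.04737708462542, 'cx': 282.7429197064996, 'cy': 214.09608817712402, 'camera_from_world': array([[-0.49404739, -0.86941139, -0.00640418,  0.40870252],
       [ 0.40614442, -0.23729392,  0.8824615 , -0.30514013],
       [-0.76874175,  0.43337678,  0.47034102, -0.53815505],
       [ 0.        ,  0.        ,  0.        ,  1.        ]])}
top {'vertical_fov': 52.188829543623825, 'cx': 285.469908971299, 'cy': 218.07105656387745, 'camera_from_world': array([[ 0.019951  , -0.99980003, -0.00136468,  0.09798064],
       [ 0.97498206,  0.01915348,  0.22145685, -0.61942594],
       [-0.22138642, -0.00574883,  0.97516922, -0.84106002],
       [ 0.        ,  0.        ,  0.        ,  1.        ]])}
wrist {'vertical_fov': 65.70646984690485, 'cx': 278.8867635041033, 'cy': 208.73706313435844, 'camera_from_world': array([[ 0.39726077,  0.91770462, -0.0014534 , -0.6985855 ],
       [-0.87799882,  0.37961095, -0.29157092,  0.03140452],
       [-0.26702425,  0.11710577,  0.95654811, -0.39233151],
       [ 0.        ,  0.        ,  0.        ,  1.        ]])}
```

View pics/scene0.png

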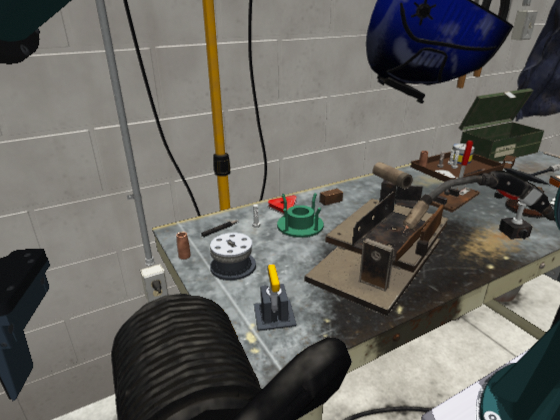

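View pics/top0.png

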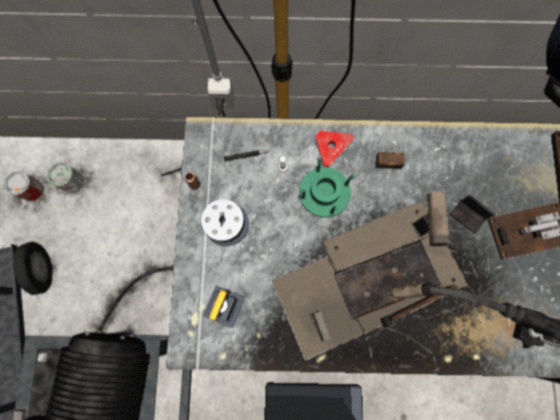

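View pics/wrist0.png

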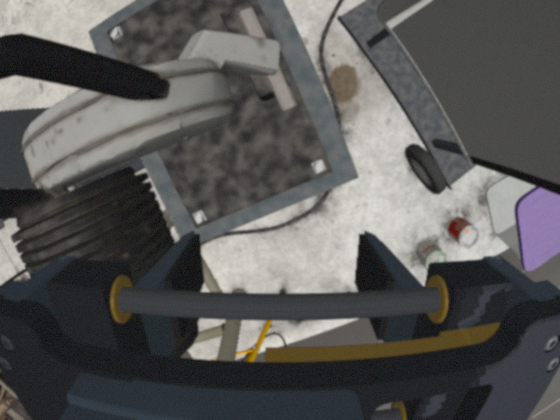

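```bash
cat > h.py <<'E'
import numpy as np,cv2
from bench import *
def K(c): f=210/np.tan(np.radians(c["vertical_fov"])/2); return f,c["cx"],c["cy"]
def ray(c,uv,fish=False):
    f,cx,cy=K(c); x=(uv[0]-cx)/f;y=(uv[1]-cy)/f
    if fish:
        r=np.hypot(x,y); s=np.sin(r)/r if r>1e-9 else 1; d=np.array([x*s,-y*s,-np.cos(r)])
    else: d=np.array([x,-y,-1.])
    T=np.array(c["camera_from_world"]);R=T[:3,:3]
    return -R.T@T[:3,3],R.T@d
def onz(c,uv,z,fish=False):
    o,d=ray(c,uv,fish); return o+d*(z-o[2])/d[2]
def proj(c,p,fish=False):
    f,cx,cy=K(c);T=np.array(c["camera_from_world"]);q=T[:3,:3]@np.array(p)+T[:3,3]
    x,y,z=q[0],-q[1],-q[2]
    if fish:
        r=np.hypot(x,y);t=np.arctan2(r,z);return np.array([cx+f*t*x/r,cy+f*t*y/r])
    return np.array([cx+f*x/z,cy+f*y/z])
def crop(im,u,v,w,h,k,name):
    cv2.imwrite(name,cv2.resize(im[v:v+h,u:u+w,::-1],None,fx=k,fy=k,interpolation=cv2.INTER_CUBIC))
E
python3 - <<'E'
from h import *
im=cv2.imread("pics/top0.png")[:,:,::-1];c=get_calibration("top")
hsv=cv2.cvtColor(np.ascontiguousarray(im),cv2.COLOR_RGB2HSV)
def blobs(m):
    n,l,st,ce=cv2.connectedComponentsWithStats(m.astype(np.uint8))
    return [(st[i],ce[i],l==i) for i in range(1,n) if st[i][4]>25]
y=(hsv[...,0]>18)&(hsv[...,0]<32)&(hsv[...,1]>180)&(hsv[...,2]>140)
for s,ce,m in blobs(y):
    if 280<ce[1]<340: 
        P=np.argwhere(m)[:,::-1].astype(np.float32);print(s,ce,onz(c,ce,.096),cv2.minAreaRect(P))
d=(hsv[...,1]<40)&(hsv[...,2]>190); d[:190]=0;d[260:]=0;d[:,:195]=0;d[:,255:]=0
for s,ce,m in blobs(d):
    P=np.argwhere(m)[:,::-1].astype(np.float32);e=cv2.fitEllipse(cv2.convexHull(P));print(s,e,onz(c,e[0],.062))
g=(hsv[...,0]>60)&(hsv[...,0]<90)&(hsv[...,1]>100)
for s,ce,m in blobs(g): print(s,ce)
crop(im,190,180,180,150,4,"pics/t1.png")
im=cv2.imread("pics/scene0.png")[:,:,::-1]
crop(im,170,180,180,150,4,"pics/s1.png")
E
```

```text
[ 201  190   42   50 1263] ((222.349853515625, 215.40435791015625), (40.94110870361328, 51.02196502685547), 15.402278900146484) [0.62227698 0.2457625  0.062     ]
[203 235   4  25  60] ((204.45895385742188, 248.1046142578125), (3.109283208847046, 28.362234115600586), 2.3330702781677246) [0.55078492 0.27976824 0.062     ]
[ 300  168   50   48 1858] [324.38966631 191.74973089]
```

View pics/t1.png

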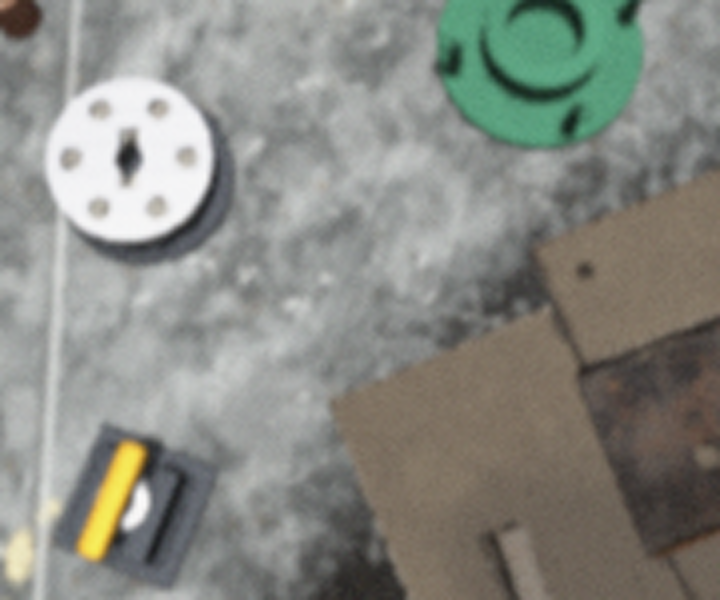

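View pics/s1.png

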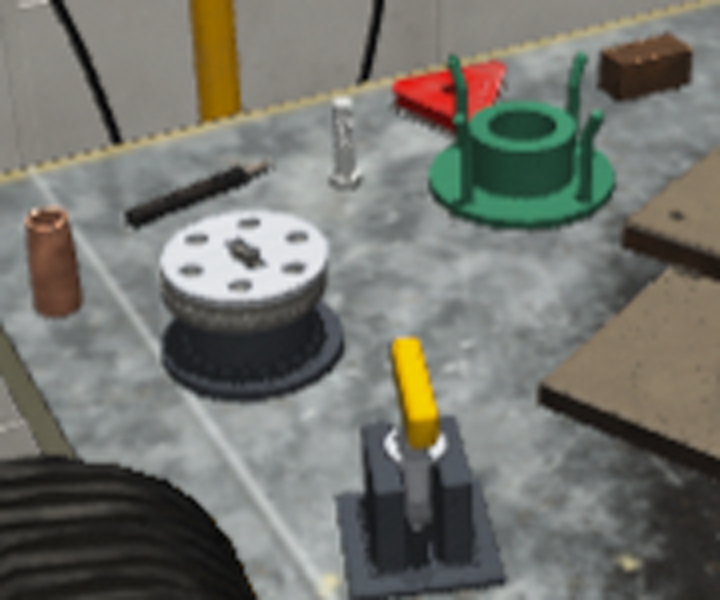

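Run:
```python
from h import *
im=cv2.imread("pics/top0.png")[:,:,::-1];c=get_calibration("top")
hsv=cv2.cvtColor(np.ascontiguousarray(im),cv2.COLOR_RGB2HSV)
def box(u0,v0,u1,v1):
    b=np.zeros((420,560),bool);b[v0:v1,u0:u1]=1;return b
print(hsv[305,218],hsv[210,222])
y=(hsv[...,0]<35)&(hsv[...,0]>10)&(hsv[...,1]>130)&(hsv[...,2]>120)&box(200,280,245,325)
P=np.argwhere(y)[:,::-1].astype(np.float32);r=cv2.minAreaRect(P);print(len(P),r)
ce=P.mean(0);print("handle",ce,onz(c,ce,.094))
vx,vy,_,_=cv2.fitLine(P,cv2.DIST_L2,0,.01,.01).ravel()
a,b=onz(c,ce+15*np.array([vx,vy]),.094),onz(c,ce-15*np.array([vx,vy]),.094)
print("handle ang",np.degrees(np.arctan2(*(a-b)[1::-1])))
d=(hsv[...,2]>185)&(hsv[...,1]<40)&box(200,197,246,243)
P=np.argwhere(d)[:,::-1].astype(np.float32);e=cv2.fitEllipse(cv2.convexHull(P));print("disc",e,onz(c,e[0],.062))
g=(hsv[...,0]>60)&(hsv[...,0]<95)&(hsv[...,1]>90)
P=np.argwhere(g&box(295,160,355,222))[:,::-1].astype(np.float32);e=cv2.fitEllipse(cv2.convexHull(P));print("nestplate",e,onz(c,e[0],.005))
print("nest ring",onz(c,(326,189.5),.042))
w=get_calibration("wrist");T=np.array(w["camera_from_world"]);print("cam",-T[:3,:3].T@T[:3,3])
s=get_state();from scipy.spatial.transform import Rotation as Ro
q=s["tcp_rot"];R=Ro.from_quat([q[1],q[2],q[3],q[0]]).as_matrix();print(R.T@(-T[:3,:3].T@T[:3,3]-s["tcp_pos"]),R, "camlook tool",R.T@-T[2,:3])
```

```text
[ 28 164 245] [120   2 242]
220 ((217.6449432373047, 304.64794921875), (7.451817512512207, 30.840734481811523), 22.380136489868164)
handle [217.61363 304.59546] [0.43396579 0.24057977 0.094     ]
handle ang -20.029280908945985
disc ((220.08624267578125, 220.735107421875), (39.84080123901367, 49.96175003051758), 35.24845504760742) [0.61048172 0.24998931 0.062     ]
nestplate ((326.9080810546875, 186.8887939453125), (50.945377349853516, 60.62899398803711), 28.767732620239258) [0.70793712 0.01613267 0.005     ]
nest ring [0.69049503 0.02161102 0.042     ]
cam [0.20034593 0.67514818 0.38351166]
[ 0.0831558  -0.00052827 -0.17007608] [[-9.18381341e-01  3.95696316e-01 -3.70197301e-04]
 [ 3.95696487e-01  9.18381033e-01 -7.53516579e-04]
 [ 4.18184454e-05 -8.38501338e-04 -9.99999648e-01]] camlook tool [-2.91613075e-01 -9.42661773e-04  9.56535899e-01]
```

Emit:
move_arm(targets="-0.19 -0.11 0 0 0;-0.19 -0.11 0 0 0;-0.19 -0.11 0 0 0;-0.19 -0.11 0 0 0;-0.19 -0.11 0 0 0;-0.19 -0.11 0 0 0;-0.19 -0.11 0 0 0;-0.19 -0.11 0 0 0")

```text
time: 0.82
tcp_pos: [0.4348, 0.43, 0.2138]
tcp_rot: [-0.0, 0.202, 0.979, -0.0]
ft_force: [1.5, -0.0, 0.8]
finger_gap: 0.999
```

Emit:
move_arm(targets="-0.19 -0.11 0.1 0 0;-0.19 -0.11 0.1 0 0;-0.19 -0.11 0.1 0 0;-0.19 -0.11 0.1 0 0;-0.19 -0.11 0 0 0;-0.19 -0.11 0 0 0;0 0 0 0 0;0 0 0 0 0")

```text
time: 1.48
tcp_pos: [0.5526, 0.2717, 0.1537]
tcp_rot: [-0.0, 0.203, 0.979, -0.0]
ft_force: [-0.5, -0.7, 0.3]
finger_gap: 1.001
```

Run:
```python
from h import *
c=get_calibration("wrist");s=get_state();im=snapshot("wrist");np.savez("w1",c=c,im=im)
cv2.imwrite("pics/w1.png",im[:,:,::-1]);print(s["tcp_pos"],s["q"],proj(c,(.6105,.25,.062),1),proj(c,s["tcp_pos"],1),s["time"],s["ft_force"])
```

```text
[0.55262843 0.27166944 0.15370605] [ 4.19033011e-01  3.27003422e-01  1.93586639e+00  6.46862685e-05
  8.79119329e-01 -7.42511894e-01] [283.33799981 276.91645632] [280.16964437 260.40739006] 1.4833 [-0.46484479 -0.71108587  0.31734074]
```

View pics/w1.png

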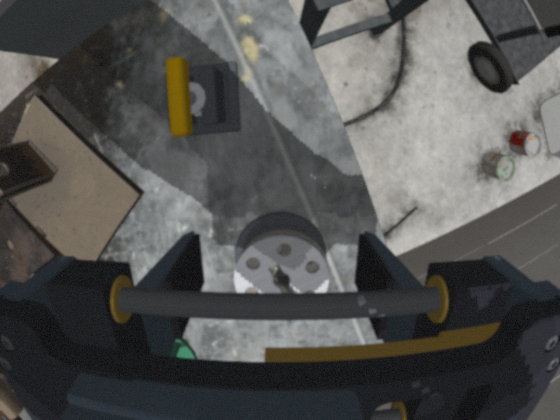

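Emit:
move_arm(targets="-0.2 0 0 0 0;-0.2 0 0 0 0;-0.2 0 0 0 0;-0.2 0 0 0 0;0 0 0 0 0;0 0 0 0 0;0 0 0 0 0")

```text
time: 2.12
tcp_pos: [0.6612, 0.2263, 0.1536]
tcp_rot: [-0.0, 0.202, 0.979, -0.0]
ft_force: [-0.0, 0.7, 0.0]
finger_gap: 1.0
```

Run:
```python
from h import *
c=get_calibration("wrist");s=get_state();im=snapshot("wrist");np.savez("w2",c=c,im=im)
cv2.imwrite("pics/w2.png",im[:,:,::-1]);print(s["tcp_pos"],proj(c,(.6105,.25,.062),1),s["time"],s["qd"])
```

```text
[0.66121161 0.22632541 0.15360033] [281.94624455 146.31269795] 2.1167 [ 7.10661414e-03 -1.00027313e-02  1.04792412e-02  7.84216834e-05
  1.68645029e-04 -2.23156244e-03]
```

View pics/w2.png

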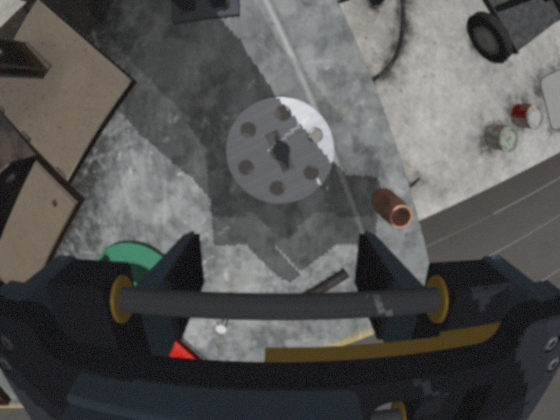

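Run:
```python
from h import *
z=np.load("w2.npz",allow_pickle=True);im=z["im"]
crop(im,215,85,130,130,6,"pics/w2c.png")
```

```text
(no output)
```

View pics/w2c.png

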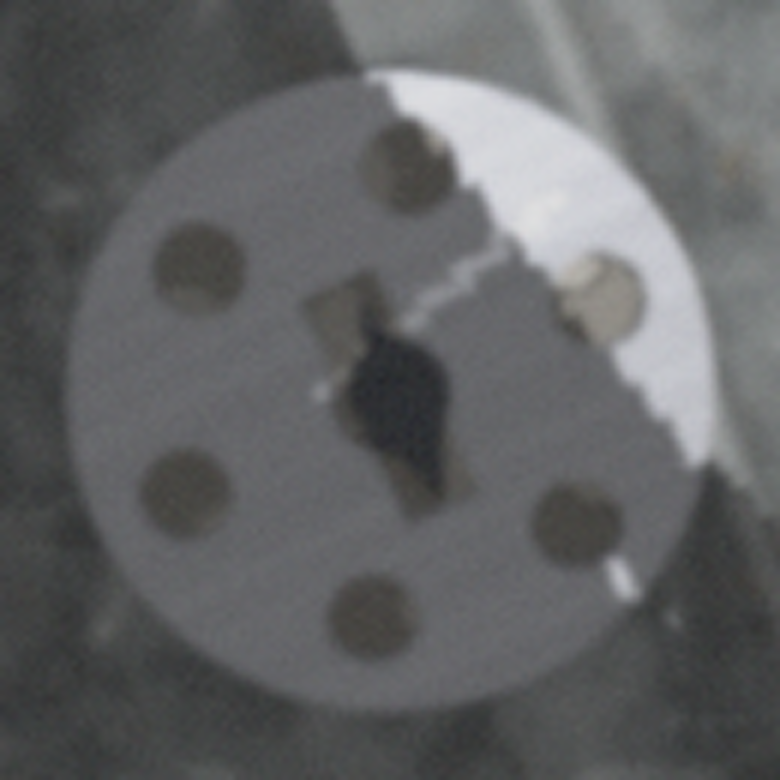

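Run:
```python
from h import *
z=np.load("w2.npz",allow_pickle=True);c=z["c"].item()
f=lambda p,h:onz(c,(215+(p[0]+.5)/6-.5,85+(p[1]+.5)/6-.5),h,1)
H=np.array([f(p,.062) for p in [(410,166),(601,298),(577,523),(372,618),(186,493),(200,268)]])
print(H.mean(0),np.linalg.norm(H-H.mean(0),axis=1)); d=H-H.mean(0);print(np.degrees(np.arctan2(d[:,1],d[:,0])))
E1=np.array([f(p,.062) for p in [(67,392),(714,392),(392,70),(392,710)]]);print(E1,(E1[0]+E1[1])/2,(E1[2]+E1[3])/2,np.linalg.norm(E1[0]-E1[1]),np.linalg.norm(E1[2]-E1[3]))
a,b=f((341,286),.062),f((442,503),.062);print("slot",(a+b)/2,np.linalg.norm(a-b),np.degrees(np.arctan2(*(a-b)[1::-1])))
s=get_state();print(s["tcp_rot"])
```

```text
[0.6128782  0.24705388 0.062     ] [0.03096477 0.03110594 0.03081387 0.03096462 0.03089833 0.03083216]
[ 152.01635527   92.10562991   32.14725074  -28.17625246  -87.88468404
 -147.61944044]
[[0.59470877 0.20709575 0.062     ]
 [0.62942831 0.28758046 0.062     ]
 [0.57276028 0.2645042  0.062     ]
 [0.6533625  0.22974834 0.062     ]] [0.61206854 0.2473381  0.062     ] [0.61306139 0.24712627 0.062     ] 0.08765407012905695 0.08777634821040504
slot [0.61293996 0.24717098 0.062     ] 0.0325115914635512 -178.63258531682644
[-3.72810222e-04  2.01437542e-01  9.79501281e-01 -1.34526146e-04]
```

Emit:
move_arm(targets="-0.165 -0.165 0 0 0;-0.165 -0.165 0 0 0;-0.165 -0.165 0 0 0;-0.165 -0.165 0 0 0;-0.165 -0.165 0 0 0;-0.165 -0.165 0 0 0;-0.165 -0.165 0 0 0;0 0 0 0 0")

```text
time: 2.83
tcp_pos: [0.7539, -0.0061, 0.1543]
tcp_rot: [0.001, 0.203, 0.979, -0.0]
ft_force: [0.5, 0.2, 0.4]
finger_gap: 1.001
```

Emit:
move_arm(targets="0 0 0 0 0;0 0 0 0 0")

```text
time: 3.0
tcp_pos: [0.7521, -0.0012, 0.1538]
tcp_rot: [-0.0, 0.202, 0.979, 0.0]
ft_force: [-0.4, -0.3, -1.0]
finger_gap: 0.998
```

Run:
```python
from h import *
c=get_calibration("wrist");s=get_state();im=snapshot("wrist");np.savez("w3",c=c,im=im)
cv2.imwrite("pics/w3.png",im[:,:,::-1]);p=proj(c,(.70,.018,.042),1);print(s["tcp_pos"],p,s["time"],s["qd"])
crop(im,200,70,160,160,5,"pics/w3c.png")
```

```text
[ 0.75205848 -0.00117138  0.15384298] [276.26643757 144.52589249] 3.0 [ 1.36306538e-02 -4.02302848e-03  1.96622914e-03  1.01956231e-04
 -2.43224128e-05  1.04638981e-04]
```

View pics/w3.png

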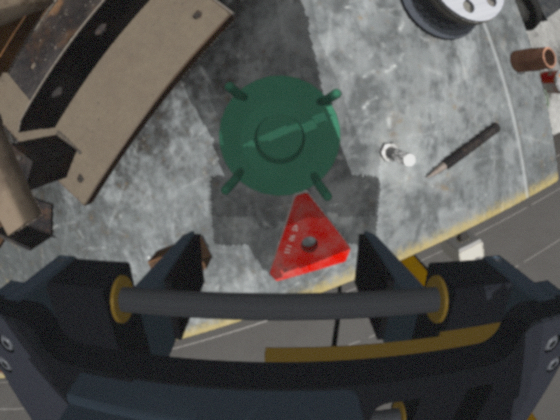

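View pics/w3c.png

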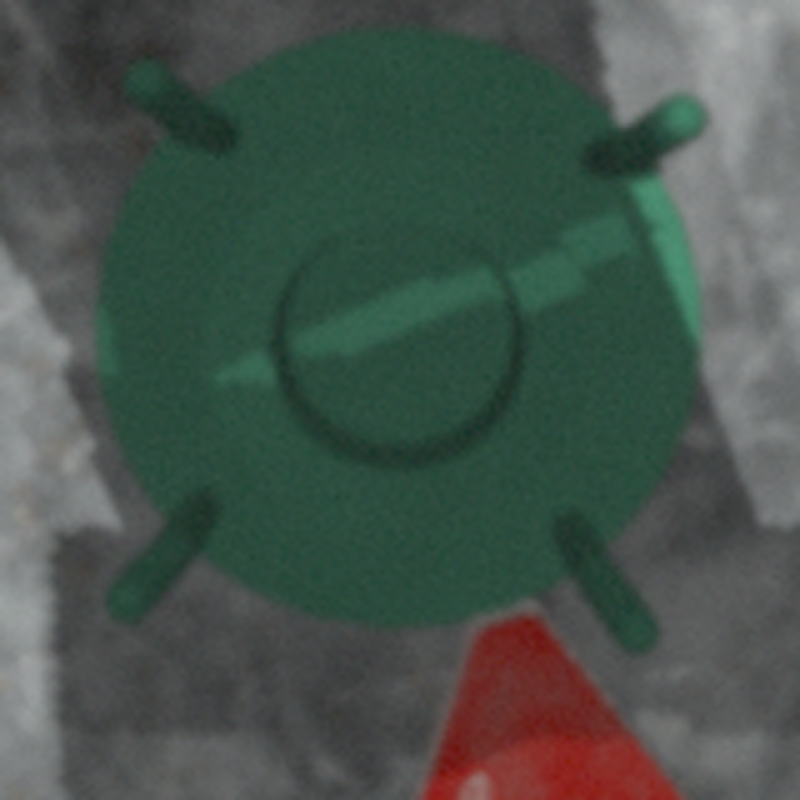

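Run:
```python
from h import *
z=np.load("w3.npz",allow_pickle=True);c=z["c"].item();im=z["im"]
f=lambda p,h:onz(c,(200+(p[0]+.5)/5-.5,70+(p[1]+.5)/5-.5),h,1)
H=np.array([f(p,.071) for p in [(148,80),(686,117),(640,633),(127,605)]]);m=H.mean(0);d=H-m
print("tips",m,np.linalg.norm(d,axis=1),np.degrees(np.arctan2(d[:,1],d[:,0])),(H[0]+H[2])/2,(H[1]+H[3])/2)
L,R_,B=f((273,345),.042),f((524,345),.042),f((400,470),.042)
print("bore",(L+R_)/2,np.linalg.norm(L-R_),B)
# circle thru 3 pts
A=np.array([[2*p[0],2*p[1],1] for p in(L,R_,B)]);x=np.linalg.solve(A,[p[0]**2+p[1]**2 for p in(L,R_,B)]);print(x[:2],np.sqrt(x[2]+x[0]**2+x[1]**2))
hsv=cv2.cvtColor(np.ascontiguousarray(im),cv2.COLOR_RGB2HSV)
g=((hsv[...,0]>55)&(hsv[...,0]<95)&(hsv[...,1]>80)).astype(np.uint8);g[240:]=0;g[:,:200]=0
g=cv2.morphologyEx(g,cv2.MORPH_OPEN,cv2.getStructuringElement(cv2.MORPH_ELLIPSE,(25,25)))
P=np.argwhere(g)[:,::-1]; ctr=max(cv2.findContours(g,0,1)[0],key=len)[:,0,:]
for h in(.006,.008,.010):
    W=np.array([onz(c,p,h,1)[:2] for p in ctr.astype(float)]);cc,r=cv2.minEnclosingCircle(W.astype(np.float32));A=np.c_[2*W,np.ones(len(W))];x=np.linalg.lstsq(A,(W**2).sum(1),rcond=None)[0];print("plate",h,x[:2],np.sqrt(x[2]+x[0]**2+x[1]**2))
```

```text
tips [0.69635138 0.02272176 0.071     ] [0.05887731 0.05864642 0.05860454 0.05901692] [-162.21087395  107.96980776   18.14989482  -71.76537079] [0.69616459 0.02285559 0.071     ] [0.69653817 0.02258792 0.071     ]
bore [0.69617831 0.02251255 0.042     ] 0.043408443507625315 [0.71658169 0.01398363 0.042     ]
[0.69655126 0.02235145] 0.021708023647568412
plate 0.006 [0.69688159 0.02201287] 0.0578959605489554
plate 0.008 [0.69674749 0.02207062] 0.05753178215379916
plate 0.01 [0.69661338 0.02212837] 0.057167603758652374
```

Emit:
move_arm(targets="0.23 0.066 0 0 0;0.23 0.066 0 0 0;0.23 0.066 0 0 0;0.23 0.066 0 0 0;0.23 0.066 0 0 0;0.23 0.066 0 0 0;0.23 0.066 0 0 0;0.23 0.066 0 0 0")

```text
time: 3.72
tcp_pos: [0.5282, 0.1816, 0.154]
tcp_rot: [-0.0, 0.201, 0.98, 0.0]
ft_force: [1.0, 0.7, -0.4]
finger_gap: 1.003
```

Emit:
move_arm(targets="0.23 0.066 0 0 0;0.15 0.04 0 0 0;0 0 0 0 0;0 0 0 0 0;0 0 0 0 0")

```text
time: 4.13
tcp_pos: [0.4845, 0.2174, 0.1542]
tcp_rot: [0.0, 0.201, 0.98, 0.0]
ft_force: [0.3, 0.6, -0.8]
finger_gap: 1.002
```

Run:
```python
from h import *
c=get_calibration("wrist");s=get_state();im=snapshot("wrist");np.savez("w4",c=c,im=im)
cv2.imwrite("pics/w4.png",im[:,:,::-1]);print(s["tcp_pos"],s["q"],proj(c,(.434,.2406,.096),1),s["time"])
hsv=cv2.cvtColor(np.ascontiguousarray(im),cv2.COLOR_RGB2HSV)
y=(hsv[...,0]<35)&(hsv[...,0]>15)&(hsv[...,1]>150)&(hsv[...,2]>70);y[240:]=0
n,l,st,ce=cv2.connectedComponentsWithStats(y.astype(np.uint8))
for i in range(1,n):
  if st[i][4]>300:
    P=np.argwhere(l==i)[:,::-1].astype(np.float32);r=cv2.minAreaRect(P);b=cv2.boxPoints(r);print(st[i],r)
    for z in(.096,.086):
        W=np.array([onz(c,p,z,1) for p in b]);print(z,W.mean(0),[np.linalg.norm(W[k]-W[k-1]) for k in range(4)],[np.degrees(np.arctan2(*(W[k]-W[k-1])[1::-1])) for k in range(4)])
crop(im,180,40,180,180,4,"pics/w4c.png")
```

```text
[0.48452783 0.21738708 0.15422491] [ 3.77874787e-01  1.99926948e-01  2.10411582e+00 -7.02154629e-05
  8.36922455e-01 -7.87588448e-01] [281.80748681 151.53371572] 4.1333
[ 271  108   23   82 1470] ((282.714599609375, 148.43374633789062), (81.152099609375, 19.752456665039062), 86.87786865234375)
0.096 [0.43260419 0.24194526 0.096     ] [np.float64(0.05800441161577299), np.float64(0.013650054868953546), np.float64(0.057997566100469196), np.float64(0.014256597020306766)] [np.float64(159.58245072917802), np.float64(69.91170685265966), np.float64(-19.81838397695303), np.float64(-110.06204455045261)]
0.086 [0.43369038 0.24160702 0.086     ] [np.float64(0.0605456241705528), np.float64(0.0142480730168867), np.float64(0.06053847874858763), np.float64(0.014881188190654707)] [np.float64(159.58245072917802), np.float64(69.91170685265968), np.float64(-19.818383976953033), np.float64(-110.06204455045268)]
```

View pics/w4.png

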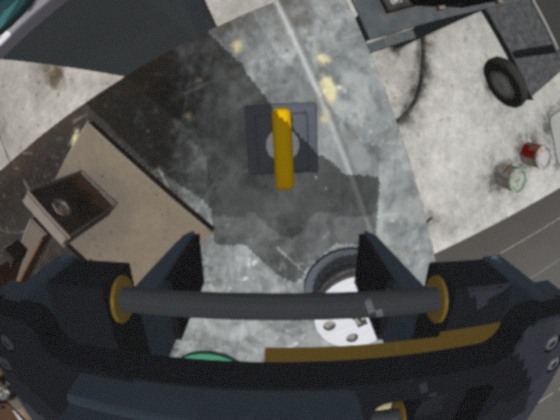

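View pics/w4c.png

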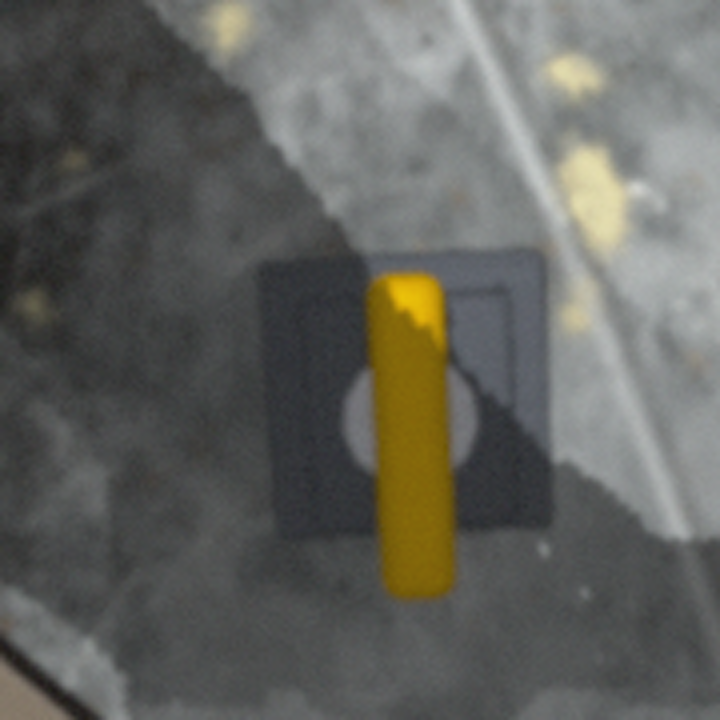

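Run:
```python
from h import *
z=np.load("w4.npz",allow_pickle=True);c=z["c"].item();im=z["im"]
f=lambda p,h:onz(c,(180+(p[0]+.5)/4-.5,40+(p[1]+.5)/4-.5),h,1)
W=np.array([f(p,.006) for p in [(258,262),(545,248),(553,526),(276,540)]]);print("plate",W.mean(0),[np.linalg.norm(W[k]-W[k-1]) for k in range(4)])
print("cheek",np.mean([f(p,.054) for p in [(302,292),(510,288)]],0))
L,R_=f((342,418),.058),f((479,414),.058);print("collar",(L+R_)/2,np.linalg.norm(L-R_))
W=np.array([f(p,.096) for p in [(368,290),(443,286),(456,585),(383,592)]]);
T,B=f((407,272),.096),f((420,600),.096);print("handle ends",(T+B)/2,np.linalg.norm(T-B),np.degrees(np.arctan2(*(T-B)[1::-1])))
```

```text
plate [0.43210612 0.24211986 0.006     ] [np.float64(0.06913800580656887), np.float64(0.06938018118132598), np.float64(0.06899047471505514), np.float64(0.06917574733835115)]
cheek [0.40820853 0.25148288 0.054     ]
collar [0.43243753 0.24203072 0.058     ] 0.02802464772542027
handle ends [0.43282817 0.24205907 0.096     ] 0.058651204213006375 159.0484044751661
```

Emit:
move_arm(targets="0.19 0.007 0 -0.015 0;0.19 0.007 0 0 0;0 0 0.14 0 0;0 0 0.14 0 0;0 0 0 0 0;0 0 0 0 0")

```text
time: 4.68
tcp_pos: [0.4325, 0.2395, 0.1115]
tcp_rot: [-0.001, 0.179, 0.984, -0.001]
ft_force: [0.5, 0.7, 0.5]
finger_gap: 0.999
```

```bash
cat >> h.py <<'E'
def st():
    s=get_state();q=s["tcp_rot"];th=2*np.arctan2(q[2],q[1])
    print("t",round(s["time"],2),"p",np.round(s["tcp_pos"]*1e3,2),"toolx",round(np.degrees(th)%360,2),"tilt",np.round([q[0],q[3]],4),"F",np.round(s["ft_force"],1),"M",np.round(s["torque"],2),"gap",round(s["finger_gap"],3),"q6",round(s["q"][5],3))
    return s
E
python3 -c "
from h import *
st()"
```

```text
t 4.68 p [432.53 239.53 111.53] toolx 159.35 tilt [-0.0008 -0.0006] F [0.5 0.7 0.5] M [ 0.04  0.01 -0.07] gap 0.999 q6 -0.752
```

Emit:
move_arm(targets="0.006 0.015 0.1 0 0;0 0 0.1 0 0;0 0 0.077 0 0;0 0 0 0 0;0 0 0 0 0", force=40)

```text
time: 5.1
tcp_pos: [0.4328, 0.2423, 0.0706]
tcp_rot: [-0.0, 0.179, 0.984, -0.0]
ft_force: [-0.3, 0.6, 0.6]
finger_gap: 1.001
```

```bash
python3 -c "
from h import *
st()"
```

```text
t 5.1 p [432.75 242.34  70.65] toolx 159.37 tilt [-0.0002 -0.0002] F [-0.3  0.6  0.6] M [ 0.03  0.05 -0.01] gap 1.001 q6 -0.747
```

Emit:
move_arm(targets="0 0 0 0 1;0 0 0 0 1;0 0 0 0 1;0 0 0 0 1;0 0 0 0 1;0 0 0 0 1;0 0 0 0 1;0 0 0 0 1", force=50)

```text
time: 5.77
tcp_pos: [0.4324, 0.2425, 0.0704]
tcp_rot: [-0.0, 0.179, 0.984, -0.0]
ft_force: [0.7, 0.8, -0.6]
finger_gap: 0.443
```

```bash
python3 -c "
from h import *
st()"
```

```text
t 5.77 p [432.44 242.5   70.38] toolx 159.4 tilt [-0. -0.] F [ 0.7  0.8 -0.6] M [-0.    0.03 -0.02] gap 0.443 q6 -0.747
```

Emit:
move_arm(targets="0 0 0 0 1;0 0 0 0 1;0 0 0 0 1;0 0 0 0 1;0 0 0 0 1;0 0 0 0 1;0 0 0 0 1;0 0 0 0 1")

```text
time: 6.43
tcp_pos: [0.4325, 0.2425, 0.0704]
tcp_rot: [0.0, 0.179, 0.984, 0.0]
ft_force: [1.4, 0.1, -0.3]
finger_gap: 0.148
```

```bash
python3 -c "
from h import *
st()"
```

```text
t 6.43 p [432.46 242.5   70.36] toolx 159.39 tilt [0. 0.] F [ 1.4  0.1 -0.3] M [ 0.01 -0.02  0.04] gap 0.148 q6 -0.747
```

Emit:
move_arm(targets="0 0 -0.08 0 1;0 0 -0.16 0 1;0 0 -0.2 0 1;0 0 -0.1 0 1;0 0 0 0 1;0 0 0 0 1")

```text
time: 6.93
tcp_pos: [0.4328, 0.2427, 0.1524]
tcp_rot: [0.001, 0.179, 0.984, 0.001]
ft_force: [-0.4, 0.2, -2.1]
finger_gap: 0.151
```

Emit:
move_arm(targets="-0.18 0.075 0 0 1;-0.19 0.075 0 0 1;-0.19 0.076 0 0 1;-0.19 0.076 0 0 1;-0.19 0.075 0 0 1;-0.175 0.075 0 0 1;0 0 0 -0.03 1;0 0 0 -0.032 1")

```text
time: 7.6
tcp_pos: [0.6134, 0.2466, 0.1494]
tcp_rot: [-0.001, 0.081, 0.997, -0.0]
ft_force: [-0.6, 0.2, -1.9]
finger_gap: 0.146
```

Emit:
move_arm(targets="0 0 0 -0.032 1;0 0 0 -0.032 1;0 0 0 0 1;0 0 0 0 1;0 0 0 0 1")

```text
time: 8.02
tcp_pos: [0.6125, 0.247, 0.1506]
tcp_rot: [-0.001, -0.016, 1.0, -0.0]
ft_force: [-0.2, -0.5, -0.9]
finger_gap: 0.147
```

```bash
python3 -c "
from h import *
st()
c=get_calibration('wrist');im=snapshot('wrist');np.savez('w5',c=c,im=im)
cv2.imwrite('pics/w5.png',im[:,:,::-1])
im=snapshot('scene');crop(im,170,130,180,150,4,'pics/s5.png');np.save('s5',im)
"
```

```text
t 8.02 p [612.46 246.95 150.57] toolx 181.88 tilt [-0.0006 -0.0002] F [-0.2 -0.5 -0.9] M [0.04 0.01 0.06] gap 0.147 q6 -1.256
```

View pics/w5.png

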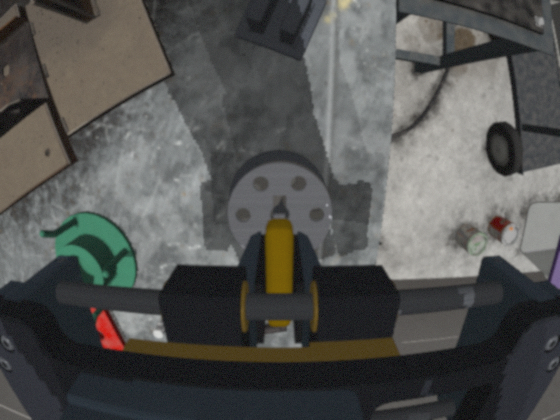

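View pics/s5.png

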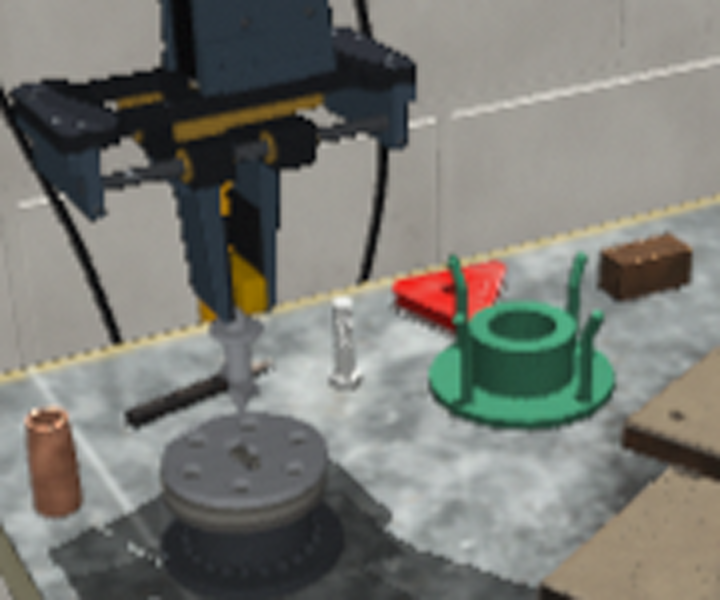

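Emit:
move_arm(targets="-0.003 0.001 0.1 0 1;0 0 0.07 0 1;0 0 0.04 0 1;0 0 0.03 0 1;0 0 0 0 1;0 0 0 0 1")

```text
time: 8.62
tcp_pos: [0.6132, 0.2472, 0.115]
tcp_rot: [-0.0, -0.018, 1.0, -0.0]
ft_force: [0.4, -0.3, -1.3]
finger_gap: 0.146
```

```bash
python3 -c "
from h import *
st()"
```

```text
t 8.62 p [613.21 247.2  114.98] toolx 182.06 tilt [-0.0003 -0.0001] F [ 0.4 -0.3 -1.3] M [0.06 0.06 0.02] gap 0.146 q6 -1.259
```

Emit:
move_arm(targets="0 0 0.01 0 1;0 0 0.01 0 1;0 0 0.01 0 1;0 0 0.01 0 1;0 0 0.01 0 1;0 0 0 0 1")

```text
time: 9.12
tcp_pos: [0.6132, 0.2472, 0.1076]
tcp_rot: [-0.0, -0.018, 1.0, -0.0]
ft_force: [-0.1, 0.4, -1.1]
finger_gap: 0.154
```

```bash
python3 -c "
from h import *
st()"
```

```text
t 9.12 p [613.18 247.16 107.58] toolx 182.07 tilt [-0.0002 -0.0001] F [-0.1  0.4 -1.1] M [ 0.09  0.01 -0.03] gap 0.154 q6 -1.259
```

Emit:
move_arm(targets="0 0 0.005 0 1;0 0 0.005 0 1;0 0 0.004 0 1;0 0 0 0 1")

```text
time: 9.45
tcp_pos: [0.6133, 0.2473, 0.1057]
tcp_rot: [-0.0, -0.018, 1.0, -0.0]
ft_force: [-0.4, -0.1, -1.3]
finger_gap: 0.148
```

```bash
python3 -c "
from h import *
st()"
```

```text
t 9.45 p [613.29 247.26 105.67] toolx 182.07 tilt [-0. -0.] F [-0.4 -0.1 -1.3] M [ 0.04 -0.04 -0.01] gap 0.148 q6 -1.259
```

Emit:
move_arm(targets="0 0 0.003 0 1;0 0 0.003 0 1;0 0 0 0 1")

```text
time: 9.7
tcp_pos: [0.6134, 0.2473, 0.105]
tcp_rot: [0.0, -0.018, 1.0, 0.0]
ft_force: [-0.7, 0.0, 1.2]
finger_gap: 0.154
```

```bash
python3 -c "
from h import *
st()"
```

```text
t 9.7 p [613.44 247.3  105.03] toolx 182.07 tilt [0.0001 0.    ] F [-0.7  0.   1.2] M [0.   0.13 0.04] gap 0.154 q6 -1.259
```

Emit:
move_arm(targets="0 0 0.006 0 1;0 0 0.002 0.02 1;0 0 0 0.02 1;0 0 0 0 1")

```text
time: 10.03
tcp_pos: [0.6143, 0.2477, 0.1049]
tcp_rot: [0.001, 0.047, 0.999, 0.0]
ft_force: [-0.9, -1.3, 10.7]
finger_gap: 0.153
```

```bash
python3 -c "
from h import *
st()"
```

```text
t 10.03 p [614.34 247.66 104.9 ] toolx 174.64 tilt [0.001  0.0004] F [-0.9 -1.3 10.7] M [-0.12  0.19  0.02] gap 0.153 q6 -1.129
```

Emit:
move_arm(targets="0 0 0 0.02 1;0 0 0 0.02 1;0 0 0 0 1")

```text
time: 10.28
tcp_pos: [0.6145, 0.2477, 0.1051]
tcp_rot: [0.001, 0.109, 0.994, 0.001]
ft_force: [-1.1, -0.1, 10.7]
finger_gap: 0.152
```

```bash
python3 -c "
from h import *
st()"
```

```text
t 10.28 p [614.54 247.75 105.06] toolx 167.45 tilt [0.0012 0.0006] F [-1.1 -0.1 10.7] M [-0.06  0.04 -0.01] gap 0.152 q6 -1.004
```

Emit:
move_arm(targets="0 0 0 0.02 1;0 0 0 0.02 1;0 0 0 0 1")

```text
time: 10.53
tcp_pos: [0.6147, 0.2478, 0.1051]
tcp_rot: [0.001, 0.172, 0.985, 0.001]
ft_force: [0.7, -0.5, 11.7]
finger_gap: 0.152
```

Emit:
move_arm(targets="0 0 0 0.02 1;0 0 0 0.02 1;0 0 0 0 1")

```text
time: 10.78
tcp_pos: [0.6147, 0.2478, 0.1051]
tcp_rot: [0.001, 0.233, 0.972, 0.001]
ft_force: [-0.5, 0.6, 11.0]
finger_gap: 0.148
```

```bash
python3 -c "
from h import *
st()"
```

```text
t 10.78 p [614.68 247.79 105.13] toolx 153.04 tilt [0.0013 0.0008] F [-0.5  0.6 11. ] M [ 0.03 -0.09  0.07] gap 0.148 q6 -0.752
```

Emit:
move_arm(targets="0 0 0 -0.02 1;0 0 0 -0.02 1;0 0 0 -0.02 1;0 0 0 -0.02 1;0 0 0 -0.02 1;0 0 0 -0.02 1;0 0 0 -0.02 1;0 0 0 0 1")

```text
time: 11.45
tcp_pos: [0.6145, 0.2476, 0.1049]
tcp_rot: [0.001, 0.011, 1.0, 0.0]
ft_force: [0.7, -0.2, 8.2]
finger_gap: 0.147
```

Emit:
move_arm(targets="0 0 0 -0.02 1;0 0 0 -0.02 1;0 0 0 0 1")

```text
time: 11.7
tcp_pos: [0.6144, 0.2474, 0.1047]
tcp_rot: [0.001, -0.051, 0.999, 0.0]
ft_force: [1.1, -1.7, 6.8]
finger_gap: 0.153
```

Emit:
move_arm(targets="0 0 0 -0.02 1;0 0 0 -0.02 1;0 0 0 0 1")

```text
time: 11.95
tcp_pos: [0.6142, 0.2475, 0.1046]
tcp_rot: [0.001, -0.114, 0.993, 0.0]
ft_force: [0.7, 0.4, 4.0]
finger_gap: 0.151
```

```bash
python3 -c "
from h import *
st()"
```

```text
t 11.95 p [614.21 247.53 104.57] toolx 193.09 tilt [0.0009 0.0002] F [0.7 0.4 4. ] M [ 0.04 -0.2  -0.18] gap 0.151 q6 -1.451
```

Emit:
move_arm(targets="0 0 0.005 -0.015 1;0 0 0 -0.015 1;0 0 0 0 1")

```text
time: 12.2
tcp_pos: [0.6144, 0.2476, 0.1041]
tcp_rot: [0.001, -0.16, 0.987, 0.0]
ft_force: [-0.2, -0.5, 8.1]
finger_gap: 0.146
```

```bash
python3 -c "
from h import *
st()"
```

```text
t 12.2 p [614.4  247.61 104.07] toolx 198.43 tilt [0.0011 0.0003] F [-0.2 -0.5  8.1] M [ 0.07 -0.05 -0.22] gap 0.146 q6 -1.545
```

Emit:
move_arm(targets="0 0 0 -0.015 1;0 0 0 -0.015 1;0 0 0 0 1")

```text
time: 12.45
tcp_pos: [0.6144, 0.2476, 0.104]
tcp_rot: [0.001, -0.206, 0.978, 0.0]
ft_force: [0.1, -0.4, 7.3]
finger_gap: 0.15
```

```bash
python3 -c "
from h import *
st()"
```

```text
t 12.45 p [614.38 247.61 104.03] toolx 203.83 tilt [0.0011 0.0002] F [ 0.1 -0.4  7.3] M [ 0.08 -0.08 -0.21] gap 0.15 q6 -1.639
```

Emit:
move_arm(targets="0 0 0.002 0.015 1;0 0 0 0.015 1;0 0 0 0 1")

```text
time: 12.7
tcp_pos: [0.6133, 0.2472, 0.1026]
tcp_rot: [-0.0, -0.158, 0.987, -0.0]
ft_force: [-0.2, 0.3, -1.0]
finger_gap: 0.148
```

```bash
python3 -c "
from h import *
st()"
```

```text
t 12.7 p [613.29 247.22 102.57] toolx 198.14 tilt [-0. -0.] F [-0.2  0.3 -1. ] M [ 0.08  0.03 -0.  ] gap 0.148 q6 -1.54
```

Emit:
move_arm(targets="0 0 0.006 0 1;0 0 0.006 0 1;0 0 0.004 0 1;0 0 0 0 1")

```text
time: 13.03
tcp_pos: [0.6133, 0.2473, 0.1003]
tcp_rot: [-0.0, -0.159, 0.987, -0.0]
ft_force: [-1.6, -0.2, 1.9]
finger_gap: 0.152
```

```bash
python3 -c "
from h import *
st()"
```

```text
t 13.03 p [613.34 247.28 100.33] toolx 198.32 tilt [-0.0001 -0.    ] F [-1.6 -0.2  1.9] M [-0.06  0.27  0.01] gap 0.152 q6 -1.542
```

Emit:
move_arm(targets="0 0 0.006 -0.02 1;0 0 0 -0.02 1;0 0 0 0 1")

```text
time: 13.28
tcp_pos: [0.6141, 0.2475, 0.1002]
tcp_rot: [0.001, -0.223, 0.975, 0.0]
ft_force: [-0.7, -0.4, 8.1]
finger_gap: 0.154
```

Emit:
move_arm(targets="0 0 0 -0.02 1;0 0 0 -0.02 1;0 0 0 0 1")

```text
time: 13.53
tcp_pos: [0.6142, 0.2475, 0.1002]
tcp_rot: [0.001, -0.283, 0.959, 0.0]
ft_force: [-0.3, -0.0, 7.3]
finger_gap: 0.149
```

```bash
python3 -c "
from h import *
st()"
```

```text
t 13.53 p [614.18 247.54 100.23] toolx 212.94 tilt [0.0009 0.    ] F [-0.3 -0.   7.3] M [-0.01  0.01 -0.03] gap 0.149 q6 -1.798
```

Now sweep back the other way.

Emit:
move_arm(targets="0 0 0.002 0.02 1;0 0 0 0.02 1;0 0 0 0.02 1;0 0 0 0 1")

```text
time: 13.87
tcp_pos: [0.6144, 0.2476, 0.1001]
tcp_rot: [0.001, -0.188, 0.982, 0.0]
ft_force: [0.7, -0.5, 9.4]
finger_gap: 0.148
```

Emit:
move_arm(targets="0 0 0 0.02 1;0 0 0 0.02 1;0 0 0 0 1")

```text
time: 14.12
tcp_pos: [0.6144, 0.2477, 0.1001]
tcp_rot: [0.001, -0.126, 0.992, 0.0]
ft_force: [-0.3, -0.1, 9.4]
finger_gap: 0.149
```

Emit:
move_arm(targets="0 0 0 0.02 1;0 0 0 0.02 1;0 0 0 0 1")

```text
time: 14.37
tcp_pos: [0.6144, 0.2477, 0.1001]
tcp_rot: [0.001, -0.064, 0.998, 0.0]
ft_force: [-0.0, -0.9, 8.4]
finger_gap: 0.154
```

```bash
python3 -c "
from h import *
st()"
```

```text
t 14.37 p [614.39 247.66 100.14] toolx 187.28 tilt [0.0011 0.0003] F [-0.  -0.9  8.4] M [ 0.02 -0.02  0.09] gap 0.154 q6 -1.35
```

Emit:
move_arm(targets="0 0 0 0.02 1;0 0 0 0.02 1;0 0 0 0 1")

```text
time: 14.62
tcp_pos: [0.6143, 0.2476, 0.1]
tcp_rot: [0.001, -0.001, 1.0, 0.0]
ft_force: [0.2, -0.1, 7.9]
finger_gap: 0.152
```

Emit:
move_arm(targets="0 0 0 0.02 1;0 0 0 0.02 1;0 0 0 0 1")

```text
time: 14.87
tcp_pos: [0.6143, 0.2474, 0.1]
tcp_rot: [0.001, 0.062, 0.998, 0.0]
ft_force: [1.1, -1.8, 6.6]
finger_gap: 0.151
```

```bash
python3 -c "
from h import *
st()"
```

```text
t 14.87 p [614.26 247.43  99.97] toolx 172.89 tilt [0.0009 0.0002] F [ 1.1 -1.8  6.6] M [-0.19 -0.11  0.09] gap 0.151 q6 -1.099
```

Emit:
move_arm(targets="0 0 0 0.02 1;0 0 0 0.02 1;0 0 0 0 1")

```text
time: 15.12
tcp_pos: [0.6142, 0.2475, 0.0999]
tcp_rot: [0.001, 0.125, 0.992, 0.0]
ft_force: [0.5, -0.4, 5.0]
finger_gap: 0.148
```

```bash
python3 -c "
from h import *
st()"
```

```text
t 15.12 p [614.17 247.47  99.86] toolx 165.69 tilt [0.0008 0.0003] F [ 0.5 -0.4  5. ] M [-0.11 -0.12  0.07] gap 0.148 q6 -0.973
```

Emit:
move_arm(targets="0 0 0.004 0.015 1;0 0 0 0.015 1;0 0 0 0 1")

```text
time: 15.37
tcp_pos: [0.6144, 0.2476, 0.0996]
tcp_rot: [0.001, 0.171, 0.985, 0.0]
ft_force: [-1.1, -0.4, 9.2]
finger_gap: 0.15
```

```bash
python3 -c "
from h import *
st()"
```

```text
t 15.37 p [614.4  247.6   99.59] toolx 160.36 tilt [0.001  0.0005] F [-1.1 -0.4  9.2] M [-0.1  -0.    0.23] gap 0.15 q6 -0.88
```

Emit:
move_arm(targets="0 0 0.002 0.015 1;0 0 0 0.01 1;0 0 0 0 1")

```text
time: 15.62
tcp_pos: [0.6146, 0.2477, 0.0995]
tcp_rot: [0.001, 0.209, 0.978, 0.001]
ft_force: [-0.7, -0.9, 10.7]
finger_gap: 0.152
```

Emit:
move_arm(targets="0 0 0 -0.015 1;0 0 0 -0.015 1;0 0 0 0 1")

```text
time: 15.87
tcp_pos: [0.6137, 0.2476, 0.0984]
tcp_rot: [0.0, 0.161, 0.987, 0.0]
ft_force: [2.4, 2.2, 1.0]
finger_gap: 0.149
```

```bash
python3 -c "
from h import *
st()"
```

```text
t 15.87 p [613.73 247.56  98.37] toolx 161.52 tilt [0.0004 0.0004] F [2.4 2.2 1. ] M [ 0.51 -0.29 -0.04] gap 0.149 q6 -0.9
```

Emit:
move_arm(targets="0 0 0.006 0 1;0 0 0.006 0 1;0 0 0 0 1")

```text
time: 16.12
tcp_pos: [0.6136, 0.2475, 0.0963]
tcp_rot: [0.0, 0.162, 0.987, 0.0]
ft_force: [1.7, 4.0, 0.0]
finger_gap: 0.151
```

```bash
python3 -c "
from h import *
st()"
```

```text
t 16.12 p [613.63 247.55  96.33] toolx 161.31 tilt [0.0003 0.0003] F [1.7 4.  0. ] M [ 0.79 -0.54 -0.04] gap 0.151 q6 -0.897
```

Emit:
move_arm(targets="0 0 0.006 0 1;0 0 0.004 0 1;0 0 0 0 1")

```text
time: 16.37
tcp_pos: [0.6135, 0.2474, 0.0948]
tcp_rot: [0.0, 0.162, 0.987, 0.0]
ft_force: [2.0, 3.6, 0.7]
finger_gap: 0.152
```

```bash
python3 -c "
from h import *
st()"
```

```text
t 16.37 p [613.53 247.43  94.83] toolx 161.36 tilt [0.0002 0.0002] F [2.  3.6 0.7] M [ 0.88 -0.5   0.  ] gap 0.152 q6 -0.897
```

Emit:
move_arm(targets="0 0 0.005 0 1;0 0 0 0 1")

```text
time: 16.53
tcp_pos: [0.6135, 0.2474, 0.0941]
tcp_rot: [0.0, 0.162, 0.987, 0.0]
ft_force: [2.6, 4.2, 0.4]
finger_gap: 0.149
```

```bash
python3 -c "
from h import *
st()"
```

```text
t 16.53 p [613.48 247.37  94.05] toolx 161.36 tilt [0.0001 0.0001] F [2.6 4.2 0.4] M [ 0.98 -0.55 -0.04] gap 0.149 q6 -0.898
```

Emit:
move_arm(targets="0 0 0.005 0 1;0 0 0.005 0 1;0 0 0 0 1")

```text
time: 16.78
tcp_pos: [0.6133, 0.2473, 0.0924]
tcp_rot: [0.0, 0.162, 0.987, 0.0]
ft_force: [2.7, 3.9, 0.4]
finger_gap: 0.149
```

```bash
python3 -c "
from h import *
st()"
```

```text
t 16.78 p [613.35 247.3   92.44] toolx 161.37 tilt [0. 0.] F [2.7 3.9 0.4] M [ 0.96 -0.51 -0.03] gap 0.149 q6 -0.898
```

Emit:
move_arm(targets="0 0 0.01 0 1;0 0 0.01 0 1;0 0 0.01 0 1;0 0 0.01 0 1;0 0 0 0 1")

```text
time: 17.2
tcp_pos: [0.6131, 0.2472, 0.0861]
tcp_rot: [-0.0, 0.162, 0.987, -0.0]
ft_force: [2.1, 3.3, -3.0]
finger_gap: 0.151
```

```bash
python3 -c "
from h import *
st()"
```

```text
t 17.2 p [613.14 247.18  86.13] toolx 161.38 tilt [-0.0002 -0.0001] F [ 2.1  3.3 -3. ] M [ 0.76 -0.42  0.02] gap 0.151 q6 -0.898
```

Emit:
move_arm(targets="0 0 0.01 0 1;0 0 0.01 0 1;0 0 0.01 0 1;0 0 0.01 0 1;0 0 0 0 1")

```text
time: 17.62
tcp_pos: [0.613, 0.247, 0.08]
tcp_rot: [-0.0, 0.162, 0.987, -0.0]
ft_force: [0.7, 1.8, -3.8]
finger_gap: 0.15
```

```bash
python3 -c "
from h import *
st()"
```

```text
t 17.62 p [613.   247.03  80.03] toolx 161.37 tilt [-0.0003 -0.0003] F [ 0.7  1.8 -3.8] M [ 0.43 -0.18  0.04] gap 0.15 q6 -0.898
```

Emit:
move_arm(targets="0 0 0.008 0 1;0 0 0.005 0 1;0 0 0 0 1")

```text
time: 17.87
tcp_pos: [0.6131, 0.2471, 0.0784]
tcp_rot: [-0.0, 0.162, 0.987, -0.0]
ft_force: [1.2, 1.7, -1.8]
finger_gap: 0.147
```

```bash
python3 -c "
from h import *
st()"
```

```text
t 17.87 p [613.07 247.1   78.38] toolx 161.38 tilt [-0.0003 -0.0002] F [ 1.2  1.7 -1.8] M [ 0.16 -0.06 -0.02] gap 0.147 q6 -0.898
```

Emit:
move_arm(targets="0 0 0.004 0 1;0 0 0 0 1")

```text
time: 18.03
tcp_pos: [0.6132, 0.2471, 0.0783]
tcp_rot: [-0.0, 0.162, 0.987, -0.0]
ft_force: [-2.8, -1.1, 5.8]
finger_gap: 0.15
```

```bash
python3 -c "
from h import *
st()"
```

```text
t 18.03 p [613.16 247.12  78.33] toolx 161.37 tilt [-0.0003 -0.0002] F [-2.8 -1.1  5.8] M [-0.03  0.58 -0.04] gap 0.15 q6 -0.898
```

Emit:
move_arm(targets="0 0 -0.012 0 1;0 0 0 0.035 1;0 0 0 0.036 1;0 0 0 0.036 1;0 0 0 0.036 1;0 0 0 0.036 1;0 0 0 0.036 1;0 0 0 0.036 1")

```text
time: 18.7
tcp_pos: [0.6139, 0.2476, 0.0801]
tcp_rot: [0.0, 0.531, 0.847, 0.001]
ft_force: [1.8, 3.4, -0.9]
finger_gap: 0.152
```

Emit:
move_arm(targets="0 0 0 0.036 1;0 0 0 0.036 1;0 0 0 0.036 1;0 0 0 0.036 1;0 0 0 0.036 1;0 0 0 0.036 1;0 0 0 0.034 1;0 0 0 0 1")

```text
time: 19.37
tcp_pos: [0.6141, 0.2477, 0.0803]
tcp_rot: [0.0, 0.815, 0.58, 0.001]
ft_force: [2.9, 4.3, -0.2]
finger_gap: 0.148
```

```bash
python3 -c "
from h import *
st()"
```

```text
t 19.37 p [614.11 247.66  80.26] toolx 70.89 tilt [0.0002 0.001 ] F [ 2.9  4.3 -0.2] M [ 0.84 -0.62  0.07] gap 0.148 q6 0.681
```

Emit:
move_arm(targets="0 0 -0.015 0 1;0 0 -0.015 0 1;0 0 -0.015 0 1;0 0 -0.015 0 1;0 0 0 0 1;0 0 0 0 1")

```text
time: 19.87
tcp_pos: [0.6129, 0.247, 0.0886]
tcp_rot: [-0.0, 0.813, 0.582, -0.0]
ft_force: [0.1, 0.8, -8.1]
finger_gap: 0.15
```

```bash
python3 -c "
from h import *
st()
im=snapshot('scene');crop(im,170,130,180,150,4,'pics/s6.png')"
```

```text
t 19.87 p [612.94 247.03  88.6 ] toolx 71.23 tilt [-0.0001 -0.0004] F [ 0.1  0.8 -8.1] M [-0.07  0.1   0.01] gap 0.15 q6 0.676
```

View pics/s6.png

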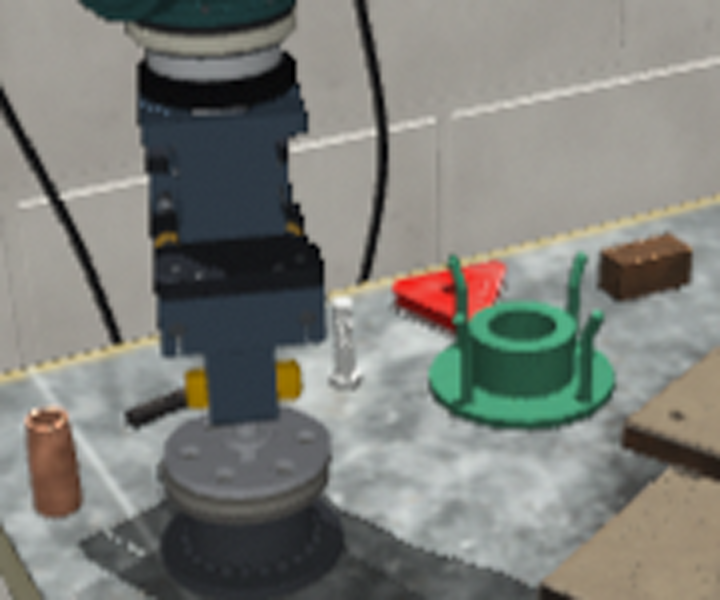

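Emit:
move_arm(targets="0 0 -0.05 0 1;0 0 -0.09 0 1;0 0 -0.1 0 1;0 0 -0.1 0 1;0 0 -0.06 0 1;0 0 -0.04 0 1;0 0 0 0 1;0 0 0 0 1")

```text
time: 20.58
tcp_pos: [0.6133, 0.2473, 0.1551]
tcp_rot: [0.0, 0.813, 0.582, 0.0]
ft_force: [0.1, 0.2, -8.9]
finger_gap: 0.149
```

```bash
python3 -c "
from h import *
st()
im=snapshot('scene');crop(im,170,100,180,150,4,'pics/s7.png');st()"
```

```text
t 20.58 p [613.32 247.27 155.12] toolx 71.2 tilt [0.0001 0.0002] F [ 0.1  0.2 -8.9] M [-0.06  0.1  -0.02] gap 0.149 q6 0.676
t 20.63 p [612.98 247.12 154.47] toolx 71.19 tilt [-0.0001 -0.0003] F [ 0.2 -0.4 -8.3] M [-0.08  0.11 -0.01] gap 0.149 q6 0.676
```

View pics/s7.png

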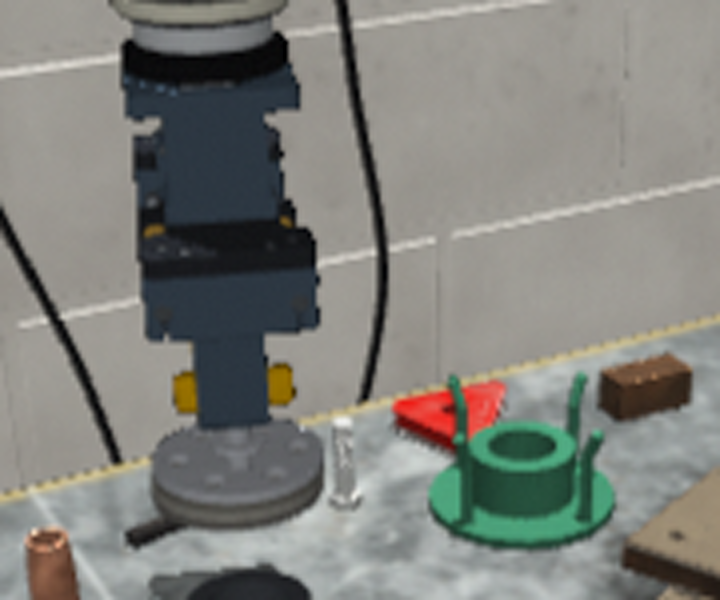

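Emit:
move_arm(targets="-0.032 0.026 0 0 1;-0.064 0.052 0 0 1;-0.096 0.078 0 0 1;-0.107 0.087 0 0 1;-0.107 0.087 0 0 1;-0.107 0.087 0 0 1;-0.107 0.087 0 0 1;-0.107 0.087 0 0 1")

```text
time: 21.3
tcp_pos: [0.6623, 0.1133, 0.1542]
tcp_rot: [-0.0, 0.813, 0.582, -0.0]
ft_force: [0.7, -0.4, -8.2]
finger_gap: 0.151
```

Emit:
move_arm(targets="-0.107 0.087 0 0 1;-0.107 0.087 0 0 1;-0.107 0.087 0 0 1;-0.096 0.078 0 0 1;-0.064 0.052 0 0 1;-0.032 0.026 0 0 1;0 0 0 0 1;0 0 0 0 1")

```text
time: 21.97
tcp_pos: [0.6962, 0.0225, 0.1545]
tcp_rot: [-0.0, 0.813, 0.582, -0.0]
ft_force: [0.6, 0.4, -7.9]
finger_gap: 0.151
```

```bash
python3 -c "
from h import *
st()
c=get_calibration('wrist');im=snapshot('wrist');np.savez('w8',c=c,im=im);cv2.imwrite('pics/w8.png',im[:,:,::-1])
im=snapshot('scene');crop(im,200,90,180,150,4,'pics/s8.png');st()"
```

```text
t 21.97 p [696.18  22.5  154.51] toolx 71.17 tilt [-0.0003 -0.0002] F [ 0.6  0.4 -7.9] M [-0.06  0.09  0.03] gap 0.151 q6 0.327
t 22.07 p [696.12  23.2  154.67] toolx 71.23 tilt [-0.0002 -0.0001] F [-0.1 -0.1 -8.8] M [-0.04  0.04 -0.02] gap 0.15 q6 0.327
```

View pics/s8.png

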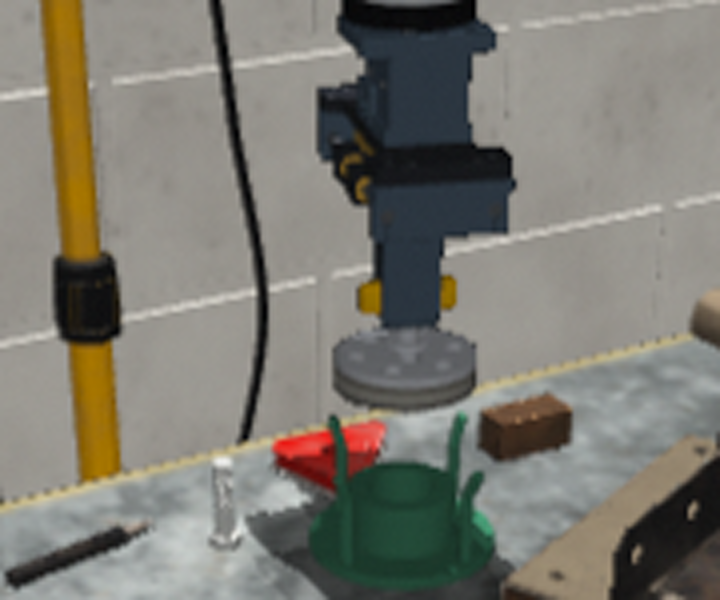

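View pics/w8.png

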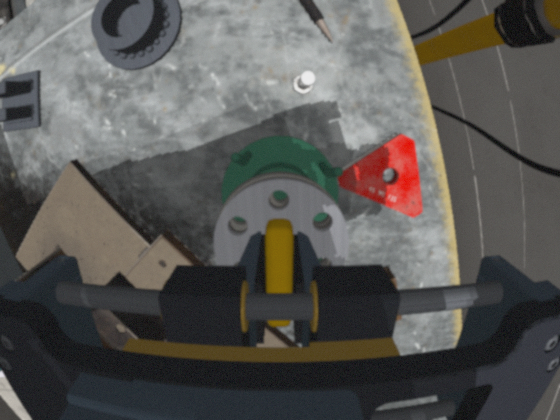

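Emit:
move_arm(targets="0 0.002 0.04 0 1;0 0 0.07 0 1;0 0 0.07 0 1;0 0 0.05 0 1;0 0 0.03 0 1;0 0 0 0 1;0 0 0 0 1")

```text
time: 22.65
tcp_pos: [0.6967, 0.0224, 0.1154]
tcp_rot: [-0.0, 0.813, 0.582, -0.0]
ft_force: [0.1, -0.5, -7.9]
finger_gap: 0.147
```

```bash
python3 -c "
from h import *
st()
im=snapshot('scene');crop(im,230,120,130,110,6,'pics/s9.png');st()"
```

```text
t 22.65 p [696.65  22.37 115.44] toolx 71.19 tilt [-0.0002 -0.0003] F [ 0.1 -0.5 -7.9] M [-0.1   0.09  0.02] gap 0.147 q6 0.327
t 22.7 p [696.97  22.35 115.94] toolx 71.19 tilt [0.     0.0001] F [-0.5 -0.9 -8.2] M [-0.1   0.08  0.  ] gap 0.149 q6 0.327
```

View pics/s9.png

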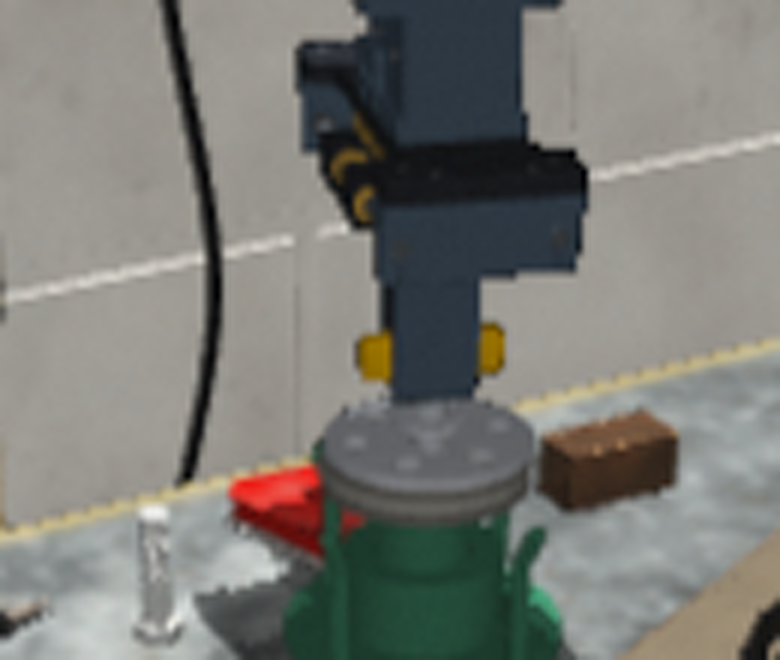

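Emit:
move_arm(targets="0 0 0.02 0 1;0 0 0.02 0 1;0 0 0.02 0 1;0 0 0.02 0 1;0 0 0 0 1")

```text
time: 23.12
tcp_pos: [0.6964, 0.0223, 0.1031]
tcp_rot: [-0.0, 0.813, 0.582, -0.0]
ft_force: [0.3, -0.0, -9.0]
finger_gap: 0.15
```

Emit:
move_arm(targets="0 0 0.02 0 1;0 0 0.02 0 1;0 0 0.02 0 1;0 0 0 0 1")

```text
time: 23.45
tcp_pos: [0.6963, 0.0224, 0.094]
tcp_rot: [-0.0, 0.813, 0.582, -0.0]
ft_force: [-0.1, -0.0, -8.2]
finger_gap: 0.153
```

```bash
python3 -c "
from h import *
st()"
```

```text
t 23.45 p [696.34  22.35  94.02] toolx 71.19 tilt [-0.0003 -0.0004] F [-0.1 -0.  -8.2] M [-0.05  0.02  0.04] gap 0.153 q6 0.327
```

Emit:
move_arm(targets="0 0 0.02 0 1;0 0 0.02 0 1;0 0 0.01 0 1;0 0 0.008 0 1;0 0 0 0 1")

```text
time: 23.87
tcp_pos: [0.6967, 0.0223, 0.0858]
tcp_rot: [-0.0, 0.813, 0.582, -0.0]
ft_force: [-0.5, -0.7, -8.3]
finger_gap: 0.148
```

Emit:
move_arm(targets="0 0 0.004 0 1;0 0 0.004 0 1;0 0 0.004 0 1;0 0 0.004 0 1;0 0 0 0 1")

```text
time: 24.28
tcp_pos: [0.6967, 0.0223, 0.0837]
tcp_rot: [-0.0, 0.813, 0.582, -0.0]
ft_force: [0.0, 0.0, -8.9]
finger_gap: 0.155
```

```bash
python3 -c "
from h import *
st()"
```

```text
t 24.28 p [696.73  22.35  83.66] toolx 71.19 tilt [-0. -0.] F [ 0.   0.  -8.9] M [-0.15  0.07  0.03] gap 0.155 q6 0.327
```

Emit:
move_arm(targets="0 0 0.003 0 1;0 0 0.003 0 1;0 0 0.003 0 1;0 0 0.003 0 1;0 0 0 0 1")

```text
time: 24.7
tcp_pos: [0.6972, 0.0223, 0.0823]
tcp_rot: [0.0, 0.813, 0.582, 0.0]
ft_force: [-0.5, -1.3, -2.1]
finger_gap: 0.151
```

```bash
python3 -c "
from h import *
st()"
```

```text
t 24.7 p [697.17  22.34  82.33] toolx 71.19 tilt [0.0003 0.0003] F [-0.5 -1.3 -2.1] M [-0.08  0.05 -0.05] gap 0.151 q6 0.327
```

Emit:
move_arm(targets="0 0 0.007 0 1;0 0 0.007 0 1;0 0 0.007 0 1;0 0 0.004 0 1;0 0 0 0 1")

```text
time: 25.12
tcp_pos: [0.6968, 0.0224, 0.0784]
tcp_rot: [-0.0, 0.813, 0.582, -0.0]
ft_force: [-1.7, -1.1, 2.8]
finger_gap: 0.15
```

```bash
python3 -c "
from h import *
st()"
```

```text
t 25.12 p [696.85  22.39  78.38] toolx 71.19 tilt [-0. -0.] F [-1.7 -1.1  2.8] M [-0.05  0.37 -0.07] gap 0.15 q6 0.327
```

Emit:
move_arm(targets="0 0 0 0 0.55;0 0 0 0 0.55;0 0 0 0 0.55;0 0 0 0 0.55;0 0 0 0 0.55;0 0 0 0 0.55;0 0 0 0 0.55;0 0 0 0 0.55")

```text
time: 25.78
tcp_pos: [0.6968, 0.0223, 0.0782]
tcp_rot: [0.0, 0.813, 0.582, -0.0]
ft_force: [-0.2, 0.8, -0.4]
finger_gap: 0.445
```

```bash
python3 -c "
from h import *
st()"
```

```text
t 25.78 p [696.79  22.35  78.18] toolx 71.19 tilt [ 0. -0.] F [-0.2  0.8 -0.4] M [-0.08  0.08  0.01] gap 0.445 q6 0.327
```

Released; rise straight up and look.

Emit:
move_arm(targets="0 0 -0.03 0 0.55;0 0 -0.06 0 0.55;0 0 -0.12 0 0.55;0 0 -0.2 0 0.55;0 0 -0.2 0 0.55;0 0 -0.2 0 0.55;0 0 0 0 0.55;0 0 0 0 0.55")

```text
time: 26.45
tcp_pos: [0.6979, 0.0224, 0.2025]
tcp_rot: [0.001, 0.813, 0.582, 0.002]
ft_force: [-0.4, 0.6, 0.3]
finger_gap: 0.449
```

Emit:
move_arm(targets="-0.2 0 0 0 0.55;-0.2 0 0 0 0.55;-0.2 0 0 0 0.55;-0.1 0 0 0 0.55;0 0 0 0 0.55;0 0 0 0 0.55")

```text
time: 26.95
tcp_pos: [0.6626, -0.0773, 0.1991]
tcp_rot: [-0.0, 0.814, 0.581, -0.0]
ft_force: [0.4, 0.5, -0.2]
finger_gap: 0.45
```

```bash
python3 -c "
from h import *
st()
c=get_calibration('wrist');im=snapshot('wrist');cv2.imwrite('pics/w10.png',im[:,:,::-1]);print(proj(c,(.6965,.0225,.062),1),proj(c,(.6965,.0225,.104),1))
im=snapshot('scene');crop(im,200,130,180,150,4,'pics/s10.png');st()"
```

```text
t 26.95 p [662.58 -77.33 199.13] toolx 71.11 tilt [-0.0004 -0.0003] F [ 0.4  0.5 -0.2] M [-0.04  0.06 -0.01] gap 0.45 q6 0.178
[279.0281111   88.05731014] [279.05025673  84.18214272]
t 27.05 p [663.08 -76.26 199.32] toolx 71.21 tilt [-0.0002 -0.0001] F [ 0.4  0.4 -0.1] M [-0.12  0.1  -0.02] gap 0.446 q6 0.178
```

View pics/s10.png

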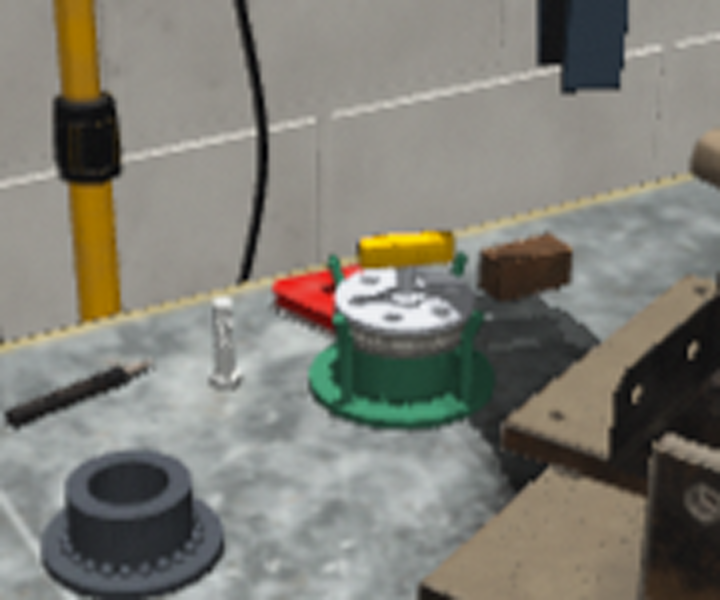

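View pics/w10.png

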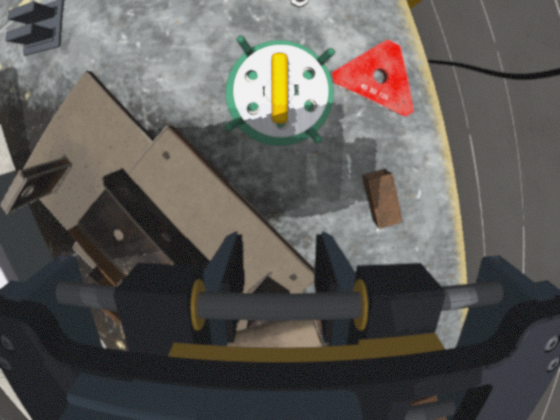

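The pictures show the four discs flat between the green fingers at wrist pixel (280, 88), the key standing upright and crosswise to the slot, the stand empty and nothing else moved. I'm handing the job in.

```bash
python3 -c "
from h import *
print(job_done())"
```

```text
the job is handed in; nothing more can be done
None
```

The job is done: all four discs sit home in the green nest, and the key is standing in them, released. I handed it in at about 27 s of the 72 s allowed.

- **Finding the keyways:** I twisted the key under roughly 8–13 N of pressure. The second disc was found at about +0.28 rad and the third at about −0.36 rad from the top one. The fourth happened to line up with the third. The collar came down on the top disc at the expected height.
- **Turn and lift:** After a turn of about 90° under the lowest disc, the wrist carried about 8.6 N. That matches four discs plus the key, and the pictures show the stand left empty.
- **Setting down:** There was no side force going in between the guide fingers. The pack touched the seat at the expected height. The collar then rested within about 0.1 mm of its height on the stand, so no disc is cocked.
- **Last checks:** The scene and wrist pictures show the pack level and centred in the nest, the key upright, the gripper clear of it, and the other things where they were.

Side forces of up to about 5 N showed while the key passed the third and fourth discs and again during the quarter turn. They were gone once the pack was lifted. Otherwise no check failed or disagreed.

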